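# Shield the dye bottles, then switch the lamp on

## Task

Get the amber dye bottles out of the light before the microscope lamp goes on: slide every bottle along the bench, pushing it low down on its glass so that it stays upright and never lifts, until it stands wholly on the black floor of the fold-up light screen, and raise the screen's three walls fully upright. Only when the bottles are shielded, turn the lamp controller's switch clockwise until it clicks over from off to on. Do not touch the bottles' collars or rubber bulbs, and leave the dishes, slide box and mouse where they are.

Things in the scene. Friction and masses are not known exactly. Their poses are not given: they have to be found in the camera images.
- dye1: amber dropper bottle, loose, about 110 g: round glass body 38 mm across, 58 mm high, with paper label; above it a shoulder, black collar 21 mm across (67 to 81 mm up) and red rubber bulb 12 mm across; 104 mm tall. Slides easily (friction about 0.4), topples if pushed above about 40 mm. Origin: centre of its underside, z up. Three or four of dye1 to dye4 are present, all alike
- dye2: another amber dropper bottle, like dye1 (may be absent)
- dye3: another amber dropper bottle, like dye1 (may be absent)
- dye4: another amber dropper bottle, like dye1 (may be absent)
- screen: fold-up light screen fixed to the bench: flat black floor 130 (its x) by 170 mm (its y), under 1 mm thick, no obstacle to sliding; three black walls hinged along its edges, lying half open outwards; its fourth side, at its own -y, has no wall: bottles go in there over a thin aluminium strip. Origin: centre of the floor, at bench height; +y towards the end wall, z up
- wall_near (a joint): near wall of the screen, a sheet 170 mm long, 105 mm high, 4 mm thick, hinged at bench height 4 mm outside the floor's -x (robot's side) edge. Joint: 0 flat outwards, 1.57 upright at its stop; starts at 0.55 to 0.85. Stiff hinge: stays where left; raising takes 1 to 3 N at the free edge, pushed from outside inwards and upwards along its arc (a dead level push can jam while it lies low)
- wall_far (a joint): far wall of the screen, a sheet 170 mm long, 105 mm high, 4 mm thick, hinged at bench height 4 mm outside the floor's +x edge. Joint: 0 flat outwards, 1.57 upright at its stop; starts at 0.55 to 0.85. Stiff hinge: stays where left; raising takes 1 to 3 N at the free edge, pushed from outside inwards and upwards along its arc (a dead level push can jam while it lies low)
- wall_end (a joint): end wall of the screen, a sheet 130 mm long, 105 mm high, 4 mm thick, hinged at bench height 4 mm outside the floor's +y edge. Joint: 0 flat outwards, 1.57 upright at its stop; starts at 0.55 to 0.85. Stiff hinge: stays where left; raising takes 1 to 3 N at the free edge, pushed from outside inwards and upwards along its arc (a dead level push can jam while it lies low)
- wall_near_edge (a point): middle of the free edge (aluminium trim) of wall_near, 103 mm from its hinge
- wall_far_edge (a point): middle of the free edge (aluminium trim) of wall_far, 103 mm from its hinge
- wall_end_edge (a point): middle of the free edge (aluminium trim) of wall_end, 103 mm from its hinge
- lamp_box: white lamp controller, loose, 1.3 kg on rubber feet (too heavy to shift by turning its switch), 120 (x) by 140 (y) by 54 mm high, with a black rotary switch on top; a white dot marks off and a green dot marks on. Origin: centre of its underside, z up
- lamp_knob (a joint): the rotary switch, turning about a vertical axis. Joint value: 0 off, 1.05 on, growing clockwise as seen from above. A sprung detent holds it at either end: it resists with up to about 0.1 N m, passes over at 0.52 and then snaps to the other end by itself
- lamp_knob_grip (a point): point on the switch's axis at the height to grip it, 79 mm above the bench: a bar grip 13 mm thick, 42 mm long and 30 mm high (62 to 92 mm above the bench), centred on the axis. The point's x axis runs along the bar, y across it (the direction to pinch)
- dishes: bystander: two stacked clear culture dishes, 90 mm across and 28 mm high, loose; origin: centre of the underside
- slide_box: bystander: blue plastic slide box, 95 by 175 by 33 mm, loose; origin: centre of the underside
- mouse: bystander: black computer mouse, 62 by 105 by 26 mm, loose; origin: centre of the underside
Mind the look-alikes: they are no part of the job. What is shaped like the dye1 but blue or purple is not meant.

How it is judged:
On the way, in this order (a step that is already met when the one before it is completed fails the run):
1. with the lamp still off, every bottle stands wholly on the screen's floor and all three walls are upright (x of dye1 in the frame of screen between -0.051 and 0.051 m and y of dye1 in the frame of screen between -0.071 and 0.071 m and angle between each of dye1, dye2, dye3, dye4's own z axis and vertical below 0.15 rad and linear speed of each of dye1, dye2, dye3, dye4 below 0.03 m/s and x of dye2 in the frame of screen between -0.051 and 0.051 m and y of dye2 in the frame of screen between -0.071 and 0.071 m and x of dye3 in the frame of screen between -0.051 and 0.051 m and y of dye3 in the frame of screen between -0.071 and 0.071 m and x of dye4 in the frame of screen between -0.051 and 0.051 m and y of dye4 in the frame of screen between -0.071 and 0.071 m and value of joint each of wall_near, wall_far, wall_end above 1.4 rad and value of joint lamp_knob below 0.3 rad), for 0.3 s.
2. the lamp switch has clicked over to on (value of joint lamp_knob above 0.9 rad), for 0.3 s.
At the end, for the whole second after the job is handed in: Every bottle present stands upright (within 0.15 rad) and at rest with its foot wholly on the screen's floor (up to 5 mm over its edge), all three walls are raised beyond 1.40 rad, and the lamp switch rests beyond 0.9 rad (on) (x of dye1 in the frame of screen between -0.051 and 0.051 m and y of dye1 in the frame of screen between -0.071 and 0.071 m and angle between each of dye1, dye2, dye3, dye4's own z axis and vertical below 0.15 rad and linear speed of each of dye1, dye2, dye3, dye4 below 0.03 m/s and x of dye2 in the frame of screen between -0.051 and 0.051 m and y of dye2 in the frame of screen between -0.071 and 0.071 m and x of dye3 in the frame of screen between -0.051 and 0.051 m and y of dye3 in the frame of screen between -0.071 and 0.071 m and x of dye4 in the frame of screen between -0.051 and 0.051 m and y of dye4 in the frame of screen between -0.071 and 0.071 m and value of joint each of wall_near, wall_far, wall_end above 1.4 rad and value of joint lamp_knob above 0.9 rad); the robot touches nothing.
It fails at once if a bottle is tipped over (more than 0.5 rad from upright) (angle between any of dye1, dye2, dye3, dye4's own z axis and vertical above 0.5 rad).
It fails at once if a bottle is lifted off the bench (more than 12 mm) (height (world z) of any of dye1, dye2, dye3, dye4 above 0.012 m).
It fails at once if the robot touches a bottle's black collar or rubber bulb (contact force between any of the fingers, the arm and dye1_c1 above 0.5 N or contact force between any of the fingers, the arm and dye1_c2 above 0.5 N or contact force between any of the fingers, the arm and dye2_c1 above 0.5 N or contact force between any of the fingers, the arm and dye2_c2 above 0.5 N or contact force between any of the fingers, the arm and dye3_c1 above 0.5 N or contact force between any of the fingers, the arm and dye3_c2 above 0.5 N or contact force between any of the fingers, the arm and dye4_c1 above 0.5 N or contact force between any of the fingers, the arm and dye4_c2 above 0.5 N).
It fails at once if a bystander (dishes, slide box or mouse) is moved more than 30 mm (distance of any of dishes, slide_box, mouse from where it was at the start of the episode above 0.03 m).
Of dye1, dye2, dye3, dye4 only 3 to 4 are there at a start; the rules pass over those that are not, and their reading is None.
At some moment in a run one of lamp_box may be knocked a few centimetres aside while the robot is not near it.
Once in a run the grip may slacken for a moment while it holds something.
It also fails if it takes over 200 s, if anything falls off the work surface, if the arm or the gripper's body presses on something with over 40 N, if the wrist force passes 120 N, or if a joint passes its speed limit or range.

## Robot

A 6-joint arm with a two-finger parallel gripper is mounted at the origin on the work surface. World frame = base frame: x ahead of the robot, y to its left, z up, the work surface at z = 0. Lengths are in m, angles in rad, forces in N, time in s.
With the tool pointing down it reaches from about 0.35 to 0.775 m from the base axis. Payload 7.3 kg.
Tool frame: the origin (TCP) lies midway between the tips of the shut fingers; the grasp point (between the pads) lies behind it (env.grip_depth is the z of the grasp point in the tool frame, in m); z points along the fingers, y is the line along which they close (so a half turn about z gives the same grasp; the last joint's range is limited). The gripper opens to 92 mm and grips with 3 to 60 N. Pads are 19 mm wide; open, the fingers measure 130 mm over their backs; the gripper's body (75 mm by 190 mm) begins 47 mm behind the grasp point.
Start: joints at [1.048, 0.342, 1.524, -0, 1.275, -0.146], TCP at [0.193, 0.488, 0.227] pointing down, gripper open.
Joint ranges: [-2.53, 2.53], [-0.77, 2.02], [0.04, 2.7], [-1, 4.14], [0.28, 2.66], [-3.11, 3.11]. Speed limits (rad/s): [2.57, 2.57, 3.14, 3.14, 3.14, 3.14].

## Interface

Orientations are given as a rotation vector (axis times angle).
In Python, from bench import env gives the robot as it stands. Calls block until the motion is done:
- env.goto(position, orientation): joint-space move of the TCP to a pose.
- env.servo_line(position, attitude=None, speed=0.15, guard=None): straight line of the TCP; attitude=None keeps the orientation; speed is the mean speed in m/s. With guard (N) it stops when the force on the tool has changed by that much, and returns True; else False.
- env.goto_joints(angles): joint-space move.
- env.command_gripper(opening): finger opening in m; the grip force is fixed at half the most; returns when the fingers have stopped.
- env.pause(seconds).
- env.ik(position, orientation): joint angles nearest the present ones, or None.
- env.read_state(): the state.
- env.get_image(name): name is "scene" or "top" or "wrist"; returns a dict with "frame" (420x560x3 uint8, red, green, blue), "vfov" (degrees; the focal length in pixels is half the picture's height over the tangent of half this angle, whatever the lens; pixels are square), "cx", "cy" (the principal point, pixels), "rvec" (rotation vector, rad) and "tvec" (3), from world to camera coordinates, as OpenCV has them. Camera axes: x right, y down, z forward; pixel columns grow to the right and rows downward; lengths in m; the calibration is good to about 2 mm. A picture is of the moment at which its call begins. There is no depth.
A pose or a line that the arm cannot do raises env.MotionError and nothing moves.
- env.job_done(): hands the job in; it is judged then, once.
The state is a dict: "clock": time; "joint_positions": joint angles; "dq": joint speeds; "tau": joint torques, N m; "tcp_pos": TCP position; "tool_rot": TCP orientation; "ft_force": force on the tool from outside, world axes, zero at the start; "wrist_torque": the same for the moment, N m; "width": finger opening in m; "finger_force": force on a finger pad.
Only numpy, scipy, OpenCV 4.12 (cv2) and the standard library are available. Lean on these libraries where they do the work, as an engineer would, in place of code of your own. Each camera call takes 0.05 s, during which the arm holds its last target. There are 200 camera calls.

## Working session

There is one attempt and no reset: what is moved stays moved. The work goes in short steps, each a Python script; the robot and the scene stay as the last script left them, time stands still between calls to the robot, and variables do not carry over. Pictures are saved under pics/ and viewed, at most 14 in all, crops included, and the job is handed in when it is done.

```bash
mkdir -p pics; ls; cat > h.py <<'E'
import numpy as np, cv2
from bench import env
from scipy.spatial.transform import Rotation as R
def cam(n):
    d=env.get_image(n); f=d["frame"].shape[0]/2/np.tan(np.radians(d["vfov"])/2)
    d["K"]=np.array([[f,0,d["cx"]],[0,f,d["cy"]],[0,0,1]]); d["R"]=cv2.Rodrigues(np.array(d["rvec"],float))[0]; d["t"]=np.array(d["tvec"],float); return d
def save(d,name): cv2.imwrite("pics/"+name,d["frame"][:,:,::-1])
def ray(d,u,v):
    r=d["R"].T@np.linalg.inv(d["K"])@[u,v,1]; return -d["R"].T@d["t"], r/np.linalg.norm(r)
def atz(d,u,v,z):
    o,r=ray(d,u,v); return o+r*(z-o[2])/r[2]
def proj(d,p):
    q=d["K"]@(d["R"]@np.array(p,float)+d["t"]); return q[:2]/q[2]
def tri(obs):
    A=0;b=0
    for d,u,v in obs:
        o,r=ray(d,u,v); P=np.eye(3)-np.outer(r,r); A=A+P; b=b+P@o
    return np.linalg.solve(A,b)
def down(yaw): # tool z down, tool y axis at yaw in world (direction of closing)
    y=np.array([np.cos(yaw),np.sin(yaw),0]); z=np.array([0,0,-1.]); x=np.cross(y,z)
    return R.from_matrix(np.c_[x,y,z]).as_rotvec()
E
python3 - <<'E'
from h import *
import pickle
for n in("scene","top"):
    d=cam(n); save(d,n+"0.png"); pickle.dump(d,open(n+"0.pkl","wb")); print(n,-d["R"].T@d["t"],d["vfov"],d["cx"],d["cy"])
s=env.read_state(); print(s["tcp_pos"],s["tool_rot"],s["width"],env.grip_depth,s["clock"])
E
```

```text
pics
scene [ 1.27295793 -0.45110153  0.82344067] 47.802827525724894 274.2733959699642 199.62781932448203
top [ 0.43995824 -0.00813277  1.17648957] 50.95822749580952 284.65839581359995 211.05802875806097
[0.19296008 0.48787239 0.22610859] [-5.88285614e-01 -3.08555282e+00  2.06258184e-03] 0.09156809803047973 -0.0188 0.1
```

View pics/scene0.png

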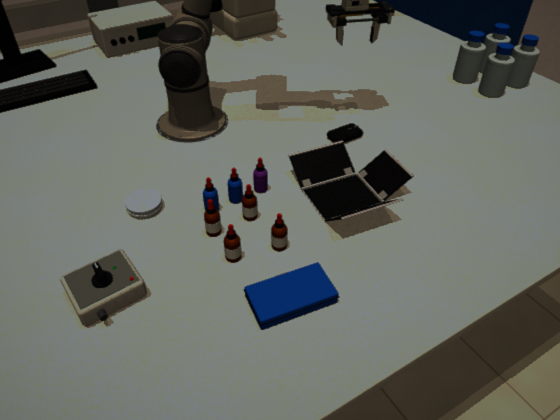

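View pics/top0.png

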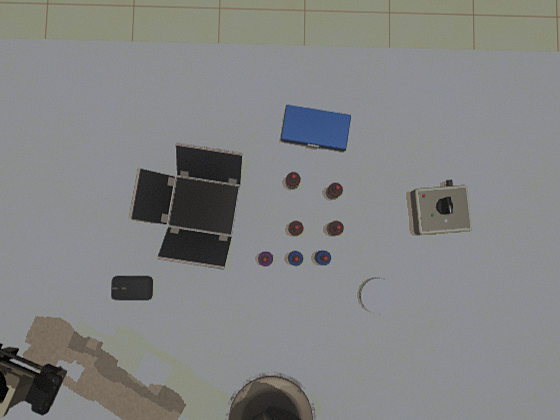

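```bash
python3 - <<'E'
import cv2
t=cv2.imread("pics/top0.png")[130:275,120:345]; cv2.imwrite("pics/ctop.png",cv2.resize(t,None,fx=3.5,fy=3.5,interpolation=cv2.INTER_CUBIC))
a=cv2.imread("pics/scene0.png")[140:275,190:420]
b=cv2.imread("pics/top0.png")[170:245,400:480]; c=cv2.imread("pics/scene0.png")[240:330,50:155]
cv2.imwrite("pics/cscene.png",cv2.resize(a,None,fx=3.4,fy=3.4,interpolation=cv2.INTER_CUBIC))
import numpy as np
cv2.imwrite("pics/cknob.png",np.hstack([cv2.resize(b,(400,375),interpolation=cv2.INTER_CUBIC),cv2.resize(c,(400,375),interpolation=cv2.INTER_CUBIC)]))
E
```

```text
(no output)
```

View pics/ctop.png

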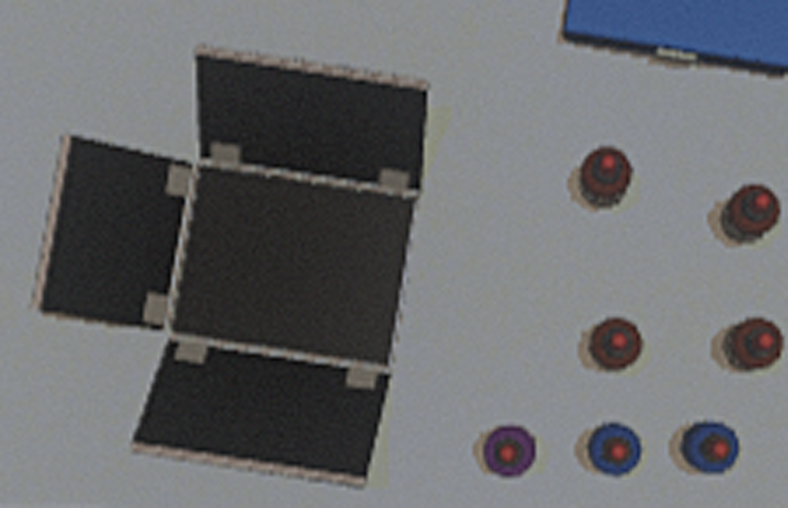

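View pics/cscene.png

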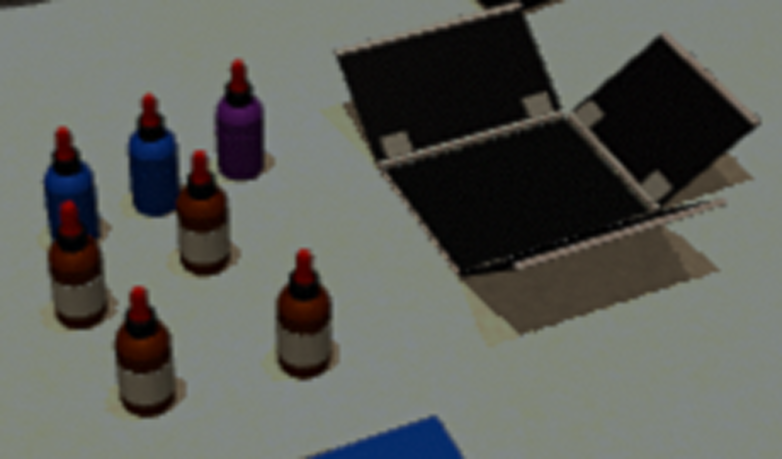

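View pics/cknob.png

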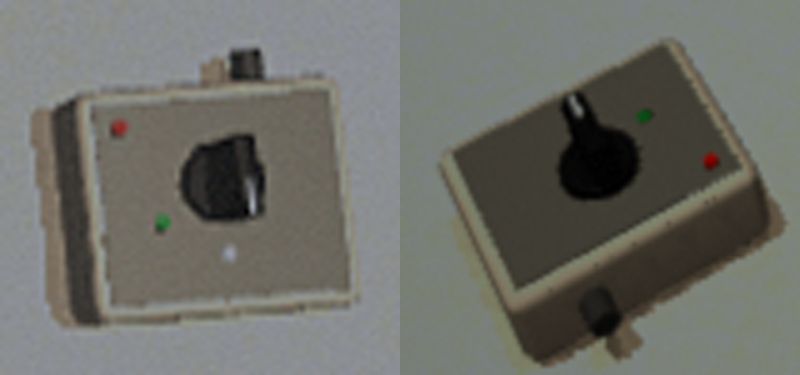

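Amber candidates: top (293,180), (335,190), (296,228), (335,228). These four have brown glass and white labels in both views, so they are the ones meant. Purple (265,258) and blue (296,258), (323,258) are look-alikes. The screen opening faces right in the top view (about px 236,209), and the knob's pointer sits by the white (off) dot.

```bash
cat >> h.py <<'E'
import pickle
def reds(d,box):
    f=d["frame"].astype(int); m=((f[...,0]>90)&(f[...,0]>2.2*f[...,1])&(f[...,0]>2.2*f[...,2])).astype(np.uint8)
    k=np.zeros_like(m); x0,y0,x1,y1=box; k[y0:y1,x0:x1]=1
    n,l,s,c=cv2.connectedComponentsWithStats(m*k); return [(c[i].round(1),s[i,4]) for i in range(1,n) if s[i,4]>=4]
E
python3 - <<'E'
from h import *
T=pickle.load(open("top0.pkl","rb"));S=pickle.load(open("scene0.pkl","rb"))
a=reds(T,(240,160,360,290)); b=reds(S,(190,140,310,260))
# match by best triangulation residual
for c,n in a:
    best=[]
    for e,k in b:
        p=tri([(T,*c),(S,*e)]); best.append((np.linalg.norm(proj(T,p)-c)+np.linalg.norm(proj(S,p)-e),p,e))
    best.sort(key=lambda q:q[0]); print(c,n,best[0][2],best[0][1].round(4),round(best[0][0],2),'next',round(best[1][0],1))
o=lambda x,y:(x/3.5+120,y/3.5+130)
print("floor",[atz(T,*o(*q),0)[:2].round(4) for q in[(197,163),(415,190),(390,368),(172,335)]])
# edges from top + scene midpoints
so=lambda x,y:(x/3.4+190,y/3.4+140)
# wall edge corners: far (top up), scene: far edge visible (520,267)-(722,203); near (338,52)-(520,8); end (663,37)-(757,122)
for n,t1,t2,s1,s2 in[("far",(197,48),(428,85),(722,203),(520,267)),("near",(135,448),(365,483),(520,8),(338,52)),("end",(66,137),(38,311),(757,122),(663,37))]:
    print(n,tri([(T,*o(*t1)),(S,*so(*s1))]).round(4),tri([(T,*o(*t2)),(S,*so(*s2))]).round(4))
ok=lambda x,y:(x/5+400,y/5+170); sk=lambda x,y:((x-400)*105/400+50,y*90/375+240)
for n,t,s in[("red",(119,128),(711,160)),("green",(162,223),(645,116)),("ptr",(251,190),(573,103))]: print(n,tri([(T,*ok(*t)),(S,*sk(*s))]).round(4), atz(T,*ok(*t),.055).round(4))
print("white",atz(T,*ok(230,254),.055),"box",[atz(T,*ok(*q),.054)[:2].round(4) for q in[(85,97),(332,82),(352,297),(105,305)]])
print("barends top",[atz(T,*ok(*q),.092)[:2].round(4) for q in[(232,137),(250,137),(262,215),(245,217)]])
E
```

```text
[292.8 175.2] 4 [279.  214.3] [ 0.617  -0.0469  0.1048] 1.26 next 17.2
[337.6 186.6] 5 [230.2 225.2] [ 0.5913 -0.1564  0.1053] 0.35 next 3.1
[296.5 226.5] 4 [248.3 184.8] [ 0.4915 -0.0569  0.1058] 0.43 next 11.3
[263.8 259. ] 4 [259.2 158.6] [0.411  0.0201 0.1031] 1.3 next 13.5
floor [array([0.6253, 0.2635]), array([0.6076, 0.0962]), array([0.4708, 0.1117]), array([0.4931, 0.2776])]
far [0.6977 0.2494 0.0726] [0.6755 0.0844 0.0736]
near [0.41   0.2893 0.0557] [0.3876 0.1231 0.0598]
end [0.6331 0.3451 0.062 ] [0.5069 0.3616 0.0579]
red [ 0.5795 -0.3838  0.0578] [ 0.5794 -0.3858  0.055 ]
green [ 0.531  -0.4059  0.0562] [ 0.5307 -0.4076  0.055 ]
ptr [ 0.5443 -0.4372  0.0979] [ 0.5486 -0.4539  0.055 ]
white [ 0.51536915 -0.44251202  0.055     ] box [array([ 0.5953, -0.3687]), array([ 0.6056, -0.4973]), array([ 0.4944, -0.5057]), array([ 0.4881, -0.378 ])]
barends top [array([ 0.5714, -0.43  ]), array([ 0.5715, -0.4391]), array([ 0.5326, -0.4445]), array([ 0.5314, -0.436 ])]
```

```bash
cat >> h.py <<'E'
def tool(head,th=np.pi/4,flip=False):
    h=np.array([np.cos(head),np.sin(head),0]); z=np.sin(th)*h-np.cos(th)*np.array([0,0,1]); y=np.array([-h[1],h[0],0])*(-1 if flip else 1)
    return np.c_[np.cross(y,z),y,z]
def pose(c,head,th=np.pi/4,flip=False,z0=.022,d=.008):
    M=tool(head,th,flip); return np.r_[c[:2],z0]+d*M[:,2], R.from_matrix(M).as_rotvec()
SC=np.array([.5492,.1873]); SY=np.array([.119,.993]); SX=np.array([.993,-.119])
def scr(x,y): return SC+x*SX+y*SY
E
python3 - <<'E'
from h import *
T=pickle.load(open("top0.pkl","rb"));S=pickle.load(open("scene0.pkl","rb"))
f=T["frame"]; print(reds(S,(195,190,225,215)), atz(T,338.9,227.7,.1), atz(T,338.9,227.7,.1)); print([proj(T,[.4915,-.157,.1]),proj(S,[.4915,-.157,.1])])
for n,c in dict(B1=(.617,-.047),B2=(.591,-.156),B3=(.4915,-.057),B4=(.4915,-.157),mid=(.54,.05),deepR=scr(.036,.04),deepL=scr(-.036,.04)).items():
  for fl in(False,True):
    o=[]
    for a in range(-180,180,15):
        q=env.ik(*pose(c,np.radians(a),flip=fl))
        if q is not None: o.append((a,round(float(q[5]),1)))
    print(n,fl,o)
E
```

```text
[(array([209.6, 200.1]), np.int32(7))] [ 0.49081627 -0.16064257  0.1       ] [ 0.49081627 -0.16064257  0.1       ]
[array([337.4183583 , 227.39561488]), array([210.60770789, 201.11379457])]
B1 False [(-180, 1.4), (-165, 1.2), (-150, 1.0), (-135, 0.9), (-120, 0.8), (-105, 0.7), (-90, 0.7), (-30, 1.2), (-15, 1.5), (0, 1.8), (15, 2.0), (30, 2.2), (45, 2.3), (60, 2.4), (75, 2.4), (90, 2.3), (105, 2.2), (120, 2.1), (135, 2.0), (150, 1.8), (165, 1.6)]
B1 True [(-180, -1.7), (-165, -1.9), (-150, -2.1), (-135, -2.2), (-120, -2.3), (-105, -2.4), (-90, -2.5), (-30, -2.0), (-15, -1.6), (0, -1.4), (15, -1.1), (30, -0.9), (45, -0.8), (60, -0.8), (75, -0.8), (90, -0.8), (105, -0.9), (120, -1.0), (135, -1.1), (150, -1.3), (165, -1.5)]
B2 False [(-180, 1.3), (-165, 1.1), (-150, 1.0), (-135, 0.8), (-120, 0.8), (-105, 0.7), (-45, 1.1), (-30, 1.4), (-15, 1.7), (0, 1.9), (15, 2.1), (30, 2.3), (45, 2.3), (60, 2.3), (75, 2.3), (90, 2.2), (105, 2.2), (120, 2.0), (135, 1.9), (150, 1.7), (165, 1.5)]
B2 True [(-180, -1.9), (-165, -2.0), (-150, -2.2), (-135, -2.3), (-120, -2.4), (-105, -2.4), (-45, -2.0), (-30
[... 2183 characters left out ...]
-2.5), (0, -1.9), (15, -1.5), (30, -1.3), (45, -1.0), (60, -0.9), (75, -0.8), (90, -0.8), (105, -0.8), (120, -0.8), (135, -0.9), (150, -1.0), (165, -1.2)]
deepL False [(-180, 1.8), (-165, 1.6), (-150, 1.4), (-135, 1.2), (-120, 1.1), (-105, 1.0), (-90, 0.9), (-75, 0.8), (-60, 0.8), (0, 1.3), (15, 1.6), (30, 1.7), (45, 1.9), (60, 2.1), (75, 2.2), (90, 2.3), (105, 2.3), (120, 2.2), (135, 2.1), (150, 2.0), (165, 1.9)]
deepL True [(-180, -1.4), (-165, -1.6), (-150, -1.7), (-135, -1.9), (-120, -2.1), (-105, -2.2), (-90, -2.3), (-75, -2.3), (-60, -2.4), (0, -1.8), (15, -1.6), (30, -1.4), (45, -1.3), (60, -1.1), (75, -0.9), (90, -0.9), (105, -0.9), (120, -0.9), (135, -1.0), (150, -1.1), (165, -1.2)]
```

```bash
python3 - <<'E'
from h import *
T=pickle.load(open("top0.pkl","rb"))
print("slidebox",[atz(T,*q,.033)[:2].round(3) for q in[(287,105),(351,113),(347,150),(282,143)]])
print("mouse",[atz(T,*q,.02)[:2].round(3) for q in[(111,276),(153,300)]],"dish",[atz(T,*q,.028)[:2].round(3) for q in[(358,295),(385,280),(385,312)]])
print("looks",[atz(T,*q,.1)[:2].round(3) for q in[(263.8,259),(297,258),(325,257.5)]])
for n,c in dict(B1=(.617,-.047),mid=(.56,.05)).items():
  for a in(180,150,120,83): print(n,a,env.ik(*pose(c,np.radians(a),flip=True)).round(2))
E
```

```text
slidebox [array([ 0.818, -0.03 ]), array([ 0.8  , -0.201]), array([ 0.7 , -0.19]), array([ 0.715, -0.018])]
mouse [array([0.36 , 0.417]), array([0.3  , 0.307])] dish [array([ 0.321, -0.221]), array([ 0.361, -0.291]), array([ 0.279, -0.291])]
looks [array([0.412, 0.022]), array([ 0.415, -0.059]), array([ 0.418, -0.127])]
B1 180 [-0.15  1.25  0.59 -0.12  2.08 -1.73]
B1 150 [-0.28  1.2   0.69  0.19  2.02 -1.32]
B1 120 [-0.42  1.08  0.98  0.44  1.74 -1.01]
B1 83 [-0.54  0.91  1.42  0.74  1.29 -0.81]
mid 180 [-0.03  1.11  0.9  -0.03  1.91 -1.6 ]
mid 150 [-0.18  1.06  1.03  0.25  1.8  -1.27]
mid 120 [-0.32  0.95  1.29  0.49  1.54 -1.02]
mid 83 [-0.44  0.8   1.7   0.84  1.12 -0.89]
```

```bash
cat >> h.py <<'E'
BT={"B1":(.617,-.047),"B2":(.591,-.156),"B3":(.4915,-.057),"B4":(.4915,-.159)}
LK=[(.412,.022),(.415,-.059),(.418,-.127)]
HY=np.arctan2(SY[1],SY[0])
def cyl(c,low=True):
    P=[]
    for r,z0,z1 in((19,0,58),(10.5,60,81),(6,82,104)):
        for z in np.linspace(z0,z1,6):
            for a in np.arange(0,6.28,.4): P.append([c[0]+r*np.cos(a)/1e3,c[1]+r*np.sin(a)/1e3,z/1e3])
    return np.array(P)
def wallpts(up=(.7,.7,.7)):
    P=[]
    for s in np.linspace(0,.105,8):
        for t in np.linspace(-.085,.085,12):
            for sg,a in((-1,up[0]),(1,up[1])): P.append([*scr(sg*(.069+s*np.cos(a)),t),s*np.sin(a)])
        for t in np.linspace(-.065,.065,10): P.append([*scr(t,.089+s*np.cos(up[2])),s*np.sin(up[2])])
    return np.array(P)
SB=np.array([[x,-.02-.17*t-.1*(x-.71),.033] for x in(.70,.72,.76,.8) for t in np.linspace(0,1,9)])
def boxd(p,lo,hi): q=np.maximum(lo-p,p-hi); return np.where((q<0).all(1),q.max(1),np.linalg.norm(np.maximum(q,0),axis=1))
def clear(pos,M,P,w):
    L=(P-pos)@M; d=boxd(L,np.array([-.0375,-.095,-.30]),np.array([.0375,.095,-.066])).min()
    for s in(1,-1):
        lo,hi=sorted((s*w/2,s*(w/2+.019))); d=min(d,boxd(L,np.array([-.0095,lo,-.066]),np.array([.0095,hi,0])).min())
    return d
def path(wps,n):  # wps: list of (c,heading) ; yields interpolated
    out=[]
    for (a,h),(b,k) in zip(wps,wps[1:]):
        for t in np.linspace(0,1,n+1)[1:]: out.append((np.array(a)*(1-t)+np.array(b)*t,h*(1-t)+k*t))
    return out
def plan(name,wps,rest,placed,flip=True,n=8,back=.09,wp=wallpts()):
    """min clearance: approach/drag/retreat"""
    obs=np.vstack([cyl(c) for c in [BT[r] for r in rest]+LK+placed]+[wp,SB]); r={}
    c,h=wps[0]; f=lambda c,h,w,o,b=0:(lambda p,M:clear(p-b*M[:,2],M,o,w))(pose(c,h,flip=flip)[0],tool(h,flip=flip))
    r["app"]=min(f(c,h,.07,np.vstack([obs,cyl(c)]) if 0 else obs,b) for b in np.linspace(0,back,7))
    r["own"]=clear(pose(c,h,flip=flip)[0],tool(h,flip=flip),cyl(c)[96:],.07)
    r["drag"]=[round(f(*q,.038,obs)*1e3) for q in path(wps,n)]
    c,h=wps[-1]; bk=np.array([np.cos(h),np.sin(h)])
    r["ret"]=min(f(c-bk*b,h,.05,obs) for b in np.linspace(0,.06,5))
    r["ik"]=all(env.ik(*pose(*q,flip=flip)) is not None for q in [wps[0]]+path(wps,n))
    return r
r_=np.radians
DST={"B1":(.036,.046),"B2":(-.036,.046),"B4":(.036,-.014),"B3":(-.036,-.014)}
E
cat > pl.py <<'E'
from h import *
def W(n,h0,pts): # pts: list (screen x offset,y,headingdeg)
    return [(BT[n],r_(h0))]+[(scr(x,y),HY if h is None else r_(h)) for x,y,h in pts]+[(scr(*DST[n]),HY)]
PL={"B1":(W("B1",180,[(.036,-.13,150),(.036,-.04,None)]),["B2","B3","B4"],[]),
"B2":(W("B2",180,[(0,-.16,150),(-.036,-.04,None)]),["B3","B4"],["B1"]),
"B4":(W("B4",165,[(.05,-.18,165),(.036,-.05,None)]),["B3"],["B1","B2"]),
"B3":(W("B3",165,[(-.02,-.13,130),(-.036,-.05,None)]),[],["B1","B2","B4"])}
if __name__=="__main__":
    for n,(w,rest,pl) in PL.items(): print(n,plan(n,w,rest,[scr(*DST[k]) for k in pl]))
E
python3 pl.py
```

```text
B1 {'app': np.float64(0.013411688245431382), 'own': np.float64(0.00859028181213665), 'drag': [17, 21, 14, 7, 0, -5, -10, -9, -13, -12, -9, -7, -5, -3, 1, 7, 0, -5, -4, -5, -5, -5, -4, -5], 'ret': np.float64(-0.004627348319513114), 'ik': True}
B2 {'app': np.float64(0.031796464556281594), 'own': np.float64(0.00859028181213665), 'drag': [33, 35, 37, 38, 22, 11, 20, 0, -4, -10, -6, -10, 4, 4, -2, 0, 0, -5, -4, -5, -5, -5, -4, -5], 'ret': np.float64(-0.004627348319513239), 'ik': True}
B4 {'app': np.float64(0.02771285756537732), 'own': np.float64(0.0085916387267387), 'drag': [24, 11, 10, 17, 22, 26, 31, 10, 6, 4, 2, 5, 5, 5, 7, 7, 8, 7, 5, 2, -1, -4, -5, -5], 'ret': np.float64(-0.004627348319513155), 'ik': True}
B3 {'app': np.float64(0.03302166825753365), 'own': np.float64(0.008591638726738704), 'drag': [38, 36, 40, 46, 37, 33, 32, 25, 26, 15, 10, 3, -1, -4, -7, -7, -4, -1, 2, 2, -1, -4, -5, -5], 'ret': np.float64(-0.020404492117163067), 'ik': True}
```

```bash
cat >> h.py <<'E'
TN=r_(32); GAP=.020
def nest(c,h,th=TN,flip=True,slack=0,z=.018):
    M=tool(h,th,flip); off=.0095*np.cos(th)+np.sqrt(.019**2-(GAP/2)**2)+slack
    return np.r_[np.array(c)-off*M[:2,2]/np.linalg.norm(M[:2,2]),z],M
DST={"B1":(.031,.046),"B2":(-.031,.046),"B4":(.031,-.014),"B3":(-.031,-.014)}
def gchk(q,obs,w=.038,b=0): M=tool(q[1],flip=True); return clear(pose(*q,flip=True)[0]-b*M[:,2],M,obs,w)
def nchk(q,obs,s=0,up=0): p,M=nest(*q,slack=s); return clear(p+[0,0,up],M,obs,GAP)
E
cat > pl.py <<'E'
from h import *
# gripped waypoints after start heading; nest waypoints (c,h)
PL={"B1":([(BT["B1"],r_(165)),((.605,.0),r_(165))],[(scr(.031,-.09),r_(95)),(scr(*DST["B1"]),HY)],["B2","B3","B4"],[],100),
"B2":([(BT["B2"],r_(165)),((.60,-.10),r_(165)),((.60,.0),r_(165))],[(scr(0.,-.10),r_(100)),(scr(*DST["B2"]),HY)],["B3","B4"],["B1"],100),
"B4":([(BT["B4"],r_(165)),((.60,-.12),r_(165)),((.60,.0),r_(165))],[(scr(.031,-.09),r_(95)),(scr(*DST["B4"]),HY)],["B3"],["B1","B2"],100),
"B3":([(BT["B3"],r_(165)),((.56,.0),r_(165))],[(scr(-.0,-.09),r_(95)),(scr(*DST["B3"]),HY)],[],["B1","B2","B4"],95)}
if __name__=="__main__":
    for n,(g,nw,rest,pl,hn) in PL.items():
        obs=np.vstack([cyl(c) for c in [BT[r] for r in rest]+LK+[scr(*DST[k]) for k in pl]]+[wallpts(),SB]); mm=lambda v:round(v*1e3)
        print(n,"app",[mm(gchk(g[0],obs,.07,b)) for b in(0,.03,.06,.09)],"drag",[mm(gchk(q,obs)) for q in path(g,5)],"retr",[mm(gchk(g[-1],obs,.07,b)) for b in(0,.04,.08)])
        s=[(g[-1][0],r_(hn))]; nw=s+nw
        print("   nest own",mm(clear(*nest(*nw[0]),cyl(nw[0][0])[96:],GAP)),"app",[mm(nchk(nw[0],obs,sl,u)) for sl,u in((.02,.1),(.02,.05),(.02,0),(0,0))],"push",[mm(nchk(q,obs)) for q in path(nw,7)],"ik",all(env.ik(nest(*q)[0],R.from_matrix(nest(*q)[1]).as_rotvec()) is not None for q in path(nw,7)))
E
python3 pl.py
```

```text
B1 app [6, 25, 34, 41] drag [10, 13, 16, 16, 7] retr [7, 26, 50]
   nest own 21 app [61, 29, 3, 17] push [13, 5, -2, -1, -1, 1, 13, 18, 15, 11, 5, 7, 9, 8] ik True
B2 app [16, 25, 46, 52] drag [17, 14, 14, 11, 12, 12, 16, 19, 23, 8] retr [8, 24, 50]
   nest own 21 app [65, 40, 18, 12] push [5, -2, -9, -15, -16, -6, 6, 21, 17, 22, 28, 19, 10, 8] ik True
B4 app [28, 38, 54, 76] drag [39, 44, 41, 26, 12, 10, 13, 18, 22, 8] retr [8, 24, 50]
   nest own 21 app [81, 41, 18, 12] push [9, 4, -2, -1, -1, 1, 13, 22, 17, 14, 16, 15, 15, 14] ik True
B3 app [33, 51, 71, 90] drag [52, 59, 44, 29, 15] retr [15, 20, 40]
   nest own 21 app [72, 52, 39, 41] push [36, 32, 30, 29, 31, 26, 21, 14, 9, 9, 9, 11, 20, 14] ik True
```

```bash
python3 - <<'E'
s=open("pl.py").read(); i=s.index("PL={"); j=s.index("if __name__")
s=s[:i]+'''DST={"B1":(.031,.046),"B3":(-.031,.046),"B2":(.031,-.014),"B4":(-.031,-.014)}
PL={"B1":([(BT["B1"],r_(165)),((.605,.0),r_(165))],[(scr(.052,-.10),r_(97)),(scr(.031,-.04),r_(95)),(scr(*DST["B1"]),HY)],["B2","B3","B4"],[],97),
"B3":([(BT["B3"],r_(188)),((.55,.0),r_(180))],[(scr(-.0,-.09),r_(95)),(scr(*DST["B3"]),HY)],["B2","B4"],["B1"],95),
"B2":([(BT["B2"],r_(165)),((.60,-.10),r_(165)),((.60,.0),r_(165))],[(scr(.045,-.09),r_(95)),(scr(*DST["B2"]),HY)],["B4"],["B1","B3"],97),
"B4":([(BT["B4"],r_(165)),((.56,.0),r_(165))],[(scr(-.0,-.09),r_(95)),(scr(*DST["B4"]),HY)],[],["B1","B2","B3"],95)}
'''+s[j:]
open("pl.py","w").write(s)
E
python3 pl.py
```

```text
B1 app [6, 25, 34, 41] drag [10, 13, 16, 16, 7] retr [7, 26, 50]
   nest own 21 app [62, 31, 4, 14] push [13, 8, 4, 2, 4, 9, 13, 15, 15, 11, 8, 9, 11, 10, 5, 0, 2, 4, 7, 6, 8] ik True
B3 app [-2, 1, 11, 30] drag [6, 14, 23, 32, 21] retr [21, 25, 29]
   nest own 21 app [62, 31, 4, 21] push [28, 25, 24, 25, 29, 25, 21, 16, 16, 22, 28, 16, 10, 8] ik True
B2 app [16, 25, 46, 52] drag [17, 14, 14, 11, 12, 12, 16, 19, 23, 8] retr [8, 24, 50]
   nest own 21 app [64, 37, 22, 21] push [22, 23, 21, 24, 23, 29, 20, 15, 11, 10, 14, 14, 14, 14] ik True
B4 app [52, 72, 88, 88] drag [53, 60, 61, 49, 15] retr [15, 20, 40]
   nest own 21 app [72, 52, 39, 41] push [36, 32, 30, 29, 31, 26, 21, 14, 9, 9, 9, 11, 20, 14] ik True
```

```bash
cat > ex.py <<'E'
from pl import *
rv=lambda M:R.from_matrix(M).as_rotvec()
def st(m=""): s=env.read_state(); print(m,"t",round(s["clock"],1),"w",round(s["width"],4),"F",np.round(s["ft_force"],1),"tcp",np.round(s["tcp_pos"],4)); return s
def grab(n,up=.13):
    g=PL[n][0]; c,h=g[0]; p,o=pose(c,h,flip=True); z=tool(h,flip=True)[:,2]
    env.goto(p-.09*z+[0,0,up],o); env.command_gripper(.07)
    env.servo_line(p-.09*z,o,speed=.25); print("guard",env.servo_line(p,o,speed=.08,guard=6)); st("in")
    env.command_gripper(.0); st("grip")
def drag(n):
    g=PL[n][0]
    for q in path(g,2): p,o=pose(*q,flip=True); env.servo_line(p,o,speed=.07)
    st("dragged"); env.command_gripper(.07); z=tool(g[-1][1],flip=True)[:,2]
    env.servo_line(p-.10*z,o,speed=.2); env.servo_line(p-.10*z+[0,0,.05],o,speed=.2)
def push(n,start=None,only=None):
    g,nw,rest,pl,hn=PL[n]; c0=g[-1][0] if start is None else start
    p,M=nest(c0,r_(hn),slack=.025); env.goto(p+[0,0,.12],rv(M)); env.command_gripper(GAP)
    env.servo_line(p,rv(M),speed=.15)
    for i,q in enumerate(path([(c0,r_(hn))]+nw,3)):
        p,M=nest(*q); env.servo_line(p,rv(M),speed=.06)
    st("pushed"); b=-M[:,2]*[1,1,0]; env.servo_line(p+.05*b,rv(M),speed=.15); env.servo_line(p+.09*b+[0,0,.14],rv(M),speed=.25)
E
python3 - <<'E'
from ex import *
s=env.read_state(); env.servo_line(s["tcp_pos"]+np.array([.05,-.05,.12]),speed=.25)
grab("B1"); drag("B1"); T=cam("top"); save(T,"t1.png"); print(reds(T,(200,140,360,240)))
E
```

```text
Traceback (most recent call last):
  File "ex.py", line 6, in grab
    env.goto(p-.09*z+[0,0,up],o); env.command_gripper(.07)
    ~~~~~~~~^^^^^^^^^^^^^^^^^^^^
bench.MotionError: the arm cannot take that pose within its joint ranges
```

```bash
python3 - <<'E'
from ex import *
for n in BT:
  for a in(150,165,180,188):
    p,o=pose(BT[n],r_(a),flip=True); z=tool(r_(a),flip=True)[:,2]
    print(n,a,[(b,[u for u in(0,.03,.06,.09,.13) if env.ik(p-b*z+[0,0,u],o) is not None]) for b in(.05,.07,.09)])
E
```

```text
B1 150 [(0.05, [0, 0.03, 0.06, 0.09, 0.13]), (0.07, [0, 0.03, 0.06, 0.09]), (0.09, [0])]
B1 165 [(0.05, [0, 0.03, 0.06, 0.09]), (0.07, [0]), (0.09, [])]
B1 180 [(0.05, [0, 0.03, 0.06, 0.09]), (0.07, []), (0.09, [])]
B1 188 [(0.05, [0, 0.03, 0.06, 0.09, 0.13]), (0.07, [0, 0.03]), (0.09, [])]
B2 150 [(0.05, [0, 0.03, 0.06, 0.09, 0.13]), (0.07, [0, 0.03, 0.06, 0.09]), (0.09, [])]
B2 165 [(0.05, [0, 0.03, 0.06, 0.09, 0.13]), (0.07, [0, 0.03]), (0.09, [])]
B2 180 [(0.05, [0, 0.03, 0.06, 0.09, 0.13]), (0.07, [0, 0.03, 0.06, 0.09]), (0.09, [])]
B2 188 [(0.05, [0, 0.03, 0.06, 0.09, 0.13]), (0.07, [0, 0.03, 0.06, 0.09, 0.13]), (0.09, [0, 0.03])]
B3 150 [(0.05, [0, 0.03, 0.06, 0.09, 0.13]), (0.07, [0, 0.03, 0.06, 0.09, 0.13]), (0.09, [0, 0.03, 0.06, 0.09, 0.13])]
B3 165 [(0.05, [0, 0.03, 0.06, 0.09, 0.13]), (0.07, [0, 0.03, 0.06, 0.09, 0.13]), (0.09, [0, 0.03, 0.06, 0.09, 0.13])]
B3 180 [(0.05, [0, 0.03, 0.06, 0.09, 0.13]), (0.07, [0, 0.03, 0.06, 0.09, 0.13]), (0.09, [0, 0.03, 0.06, 0.09, 0.13])]
B3 188 [(0.05, [0, 0.03, 0.06, 0.09, 0.13]), (0.07, [0, 0.03, 0.06, 0.09, 0.13]), (0.09, [0, 0.03, 0.06, 0.09, 0.13])]
B4 150 [(0.05, [0, 0.03, 0.06, 0.09, 0.13]), (0.07, [0, 0.03, 0.06, 0.09, 0.13]), (0.09, [0, 0.03, 0.06, 0.09, 0.13])]
B4 165 [(0.05, [0, 0.03, 0.06, 0.09, 0.13]), (0.07, [0, 0.03, 0.06, 0.09, 0.13]), (0.09, [0, 0.03, 0.06, 0.09, 0.13])]
B4 180 [(0.05, [0, 0.03, 0.06, 0.09, 0.13]), (0.07, [0, 0.03, 0.06, 0.09, 0.13]), (0.09, [0, 0.03, 0.06, 0.09, 0.13])]
B4 188 [(0.05, [0, 0.03, 0.06, 0.09, 0.13]), (0.07, [0, 0.03, 0.06, 0.09, 0.13]), (0.09, [0, 0.03, 0.06, 0.09, 0.13])]
```

```bash
sed -i 's/up=.13/up=.09,b=.05/; s/\.09\*z/b*z/g' ex.py; sed -i 's/p-.10\*z,o/p-.05*z,o/; s/p-.10\*z+\[0,0,.05\]/p-.05*z+[0,0,.09]/' ex.py; python3 - <<'E'
from ex import *
grab("B1"); drag("B1"); T=cam("top"); save(T,"t1.png"); print(reds(T,(200,140,360,240)))
E
```

```text
guard False
in t 5.1 w 0.0705 F [0.4 0.3 0.3] tcp [ 0.6125 -0.0458  0.0178]
grip t 5.7 w 0.0372 F [ 0.7 -0.4  0.4] tcp [ 0.6116 -0.0455  0.0163]
dragged t 6.7 w 0.0374 F [ 0.3 -0.8 -0.4] tcp [0.5995 0.0019 0.0164]
[(array([337.4, 186.8]), np.int32(8)), (array([338.2, 226.7]), np.int32(9))]
```

View pics/t1.png

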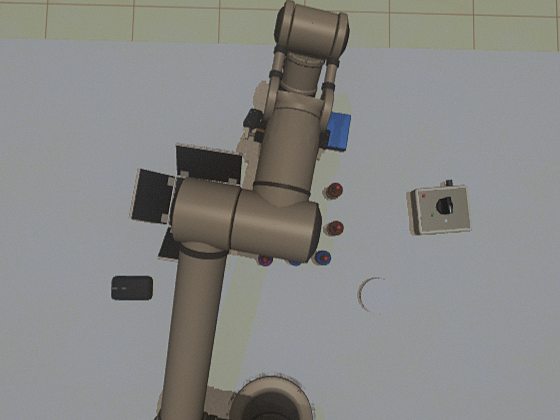

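The picture shows the arm over the work area; B2 (337,187) and B4 (338,227) are undisturbed and the grip drag went cleanly. Next I push B1 in.

```bash
python3 - <<'E'
from ex import *
push("B1"); q=np.array(env.read_state()["joint_positions"]); q[0]=-.9
env.goto_joints(q)
T=cam("top"); S=cam("scene"); print(reds(T,(120,140,360,240)),reds(S,(190,140,440,270))); save(T,"t2.png"); st()
for w in(188,192,196,200,205): print(w,[round(1e3*gchk((BT["B3"],r_(w)),np.vstack([cyl(BT[k]) for k in("B2","B4")]+[cyl(c) for c in LK]),op)) for op in(.055,.07)])
E
```

```text
pushed t 16.9 w 0.0203 F [-0.6 -0.1  0.1] tcp [0.5825 0.2056 0.0181]
[(array([180.5, 185.7]), np.int32(14)), (array([337.5, 186.5]), np.int32(4)), (array([338.2, 226.6]), np.int32(8)), (array([296.5, 226.5]), np.int32(4))] [(array([259.3, 158.4]), np.int32(7)), (array([367.1, 168.1]), np.int32(8)), (array([233. , 168.7]), np.int32(7)), (array([207.7, 178.6]), np.int32(7)), (array([248. , 185.3]), np.int32(7)), (array([209.5, 200.5]), np.int32(12)), (array([230.2, 225.4]), np.int32(9))]
 t 19.6 w 0.0203 F [-0.2 -0.2 -0.1] tcp [ 0.531  -0.2736  0.1569]
188 [-2, -2]
192 [4, 4]
196 [9, 9]
200 [13, 13]
205 [18, 18]
```

View pics/t2.png

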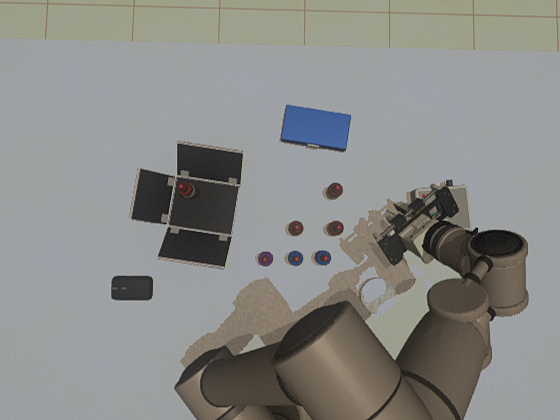

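```bash
cat >> h.py <<'E'
def inscr(p): d=np.array(p[:2])-SC; return np.array([d@SX,d@SY]).round(4)
E
sed -i 's/r_(188)),((.55,.0),r_(180))/r_(200)),((.55,-.02),r_(195)),((.55,.0),r_(185))/' pl.py
python3 - <<'E'
from ex import *
T=pickle.load(open("top0.pkl","rb"));S=pickle.load(open("scene0.pkl","rb"))
p=tri([(T,180.5,185.7),(S,367.1,168.1)]); print(p,inscr(p))
E
python3 pl.py | sed -n 3,4p
```

```text
[0.58635382 0.22800761 0.10379621] [0.032  0.0448]
B3 app [13, 21, 31, 53] drag [15, 19, 24, 31, 38, 36, 34, 31, 29, 27] retr [27, 30, 32]
   nest own 21 app [62, 31, 4, 21] push [28, 25, 24, 25, 29, 25, 21, 16, 16, 22, 28, 16, 10, 8] ik True
```

```bash
sed -i 's/((.55,.0),r_(185))/((.55,.02),r_(185))/' pl.py; cat >> ex.py <<'E'
def look(n,tag):
    q=np.array(env.read_state()["joint_positions"]); q[0]=-.95; env.goto_joints(q)
    T=cam("top"); S=cam("scene"); save(T,tag+"t.png"); save(S,tag+"s.png"); c=scr(*DST[n]); e=[c[0],c[1],.102]
    a=min(reds(T,(120,140,360,245)),key=lambda r:np.linalg.norm(r[0]-proj(T,e)))[0]; b=min(reds(S,(190,140,440,270)),key=lambda r:np.linalg.norm(r[0]-proj(S,e)))[0]
    p=tri([(T,*a),(S,*b)]); print(n,p.round(3),inscr(p)); print([(r[0].tolist()) for r in reds(T,(120,140,360,245))]); st()
E
python3 - <<'E'
from ex import *
s=env.read_state(); env.servo_line(s["tcp_pos"]+np.array([0,0,.1]),speed=.3)
grab("B3",up=.13); drag("B3"); push("B3"); look("B3","b3")
E
```

```text
guard False
in t 24.1 w 0.0701 F [-0.9 -0.1  0.4] tcp [ 0.4868 -0.0589  0.0169]
grip t 24.7 w 0.0375 F [0.1 1.4 0.2] tcp [ 0.4862 -0.0588  0.0164]
dragged t 26.9 w 0.0383 F [0.9 1.1 1. ] tcp [0.5443 0.0194 0.0164]
pushed t 36.4 w 0.0201 F [-0.2  0.5 -1.4] tcp [0.5212 0.2125 0.018 ]
B3 [0.525 0.236 0.103] [-0.0299  0.045 ]
[[180.5, 185.7], [176.5, 210.7], [338.5, 226.8]]
 t 39.1 w 0.0204 F [ 0.7 -0.5  0.4] tcp [ 0.48   -0.2486  0.1571]
```

```bash
python3 - <<'E'
from ex import *
s=env.read_state(); env.servo_line(s["tcp_pos"]+np.array([0,0,.1]),speed=.3)
print(reds(cam("scene"),(190,190,300,270)))
grab("B2"); drag("B2"); push("B2"); look("B2","b2")
E
```

```text
[(array([209.5, 200.5]), np.int32(12)), (array([230.2, 225.4]), np.int32(9))]
guard False
in t 43.1 w 0.0699 F [-0.5  0.3 -0. ] tcp [ 0.5865 -0.1549  0.0178]
grip t 43.8 w 0.0374 F [ 0.5  0.2 -1.5] tcp [ 0.5856 -0.1545  0.0163]
dragged t 46.6 w 0.0375 F [ 0.8 -0.  -1.4] tcp [0.5946 0.0012 0.0163]
pushed t 55.3 w 0.02 F [-0.2 -0.9 -0.2] tcp [0.5754 0.1459 0.0181]
B2 [0.579 0.168 0.105] [ 0.032  -0.0158]
[[180.5, 185.7], [205.0, 189.0], [176.5, 210.9], [339.0, 226.8]]
 t 57.9 w 0.0197 F [ 0.3  0.2 -0.4] tcp [ 0.503  -0.2835  0.1569]
```

```bash
python3 - <<'E'
from ex import *
s=env.read_state(); env.servo_line(s["tcp_pos"]+np.array([0,0,.1]),speed=.3)
grab("B4",up=.13); drag("B4"); push("B4"); look("B4","b4")
a=cv2.imread("pics/b4t.png")[120:290,100:270]; b=cv2.imread("pics/b4s.png")[130:250,270:430]
cv2.imwrite("pics/v4.png",np.hstack([cv2.resize(a,(400,400),interpolation=cv2.INTER_CUBIC),cv2.resize(b,(400,400*120//160),interpolation=cv2.INTER_CUBIC).__class__((400,400,3),np.uint8)*0+np.pad(cv2.resize(b,(400,300),interpolation=cv2.INTER_CUBIC),((0,100),(0,0),(0,0)))]))
E
```

```text
guard False
in t 62.0 w 0.0702 F [0.2 0.6 0.2] tcp [ 0.4867 -0.1578  0.017 ]
grip t 62.6 w 0.0372 F [0.4 0.1 0.2] tcp [ 0.4861 -0.1575  0.0163]
dragged t 65.4 w 0.0374 F [0.6 1.  0.3] tcp [0.5545 0.0013 0.0164]
pushed t 74.2 w 0.0198 F [-0.2  0.5  0.1] tcp [0.5138 0.1533 0.0181]
B4 [0.517 0.176 0.104] [-0.0304 -0.015 ]
[[180.5, 185.7], [205.0, 189.0], [176.5, 210.7], [201.3, 214.5]]
 t 76.6 w 0.02 F [-0.5 -0.1  0. ] tcp [ 0.4644 -0.2303  0.1571]
```

View pics/v4.png

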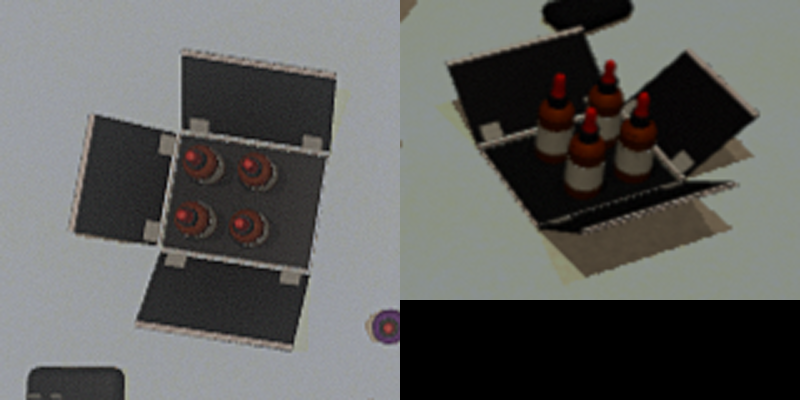

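All four bottles stand upright on the floor, well inside it: bulbs at top px (180,186), (205,189), (176,211), (201,214). The three walls are still half open. Next come the walls.

```bash
cat > wl.py <<'E'
from ex import *
WL={"near":(scr(-.069,0),-SX),"far":(scr(.069,0),SX),"end":(scr(0,.089),SY)}  # hinge point, outward
UP=np.array([0,0,1.])
def wp(n,a,th,s=.03,gap=0,t=.003,al=0,flip=True,L=.105):
    H,o=WL[n]; o3=np.r_[o,0]; M=tool(np.arctan2(-o[1],-o[0]),th,flip)
    xin=-np.cos(th)*o3+np.sin(th)*UP; alv=np.r_[-o[1],o[0],0]
    p=np.r_[H,0]+L*(np.cos(a)*o3+np.sin(a)*UP)+s*M[:,2]-(.0095+t*np.cos(np.pi/2-a-th)+gap)*xin+al*alv
    return p,R.from_matrix(M).as_rotvec()
E
python3 - <<'E'
from wl import *
T=pickle.load(open("top0.pkl","rb"));S=pickle.load(open("scene0.pkl","rb"))
f=lambda x,y:(x*.425+100,y*.425+120); g=lambda x,y:((x-400)*.4+270,y*.4+130)
E={}
for n,t1,t2,s1,s2 in[("far",(182,50),(335,73),(735,182),(580,231)),("near",(136,324),(292,348),(583,31),(448,66)),("end",(92,115),(72,235),(757,117),(688,52))]:
    a=tri([(T,*f(*t1)),(S,*g(*s1))]); b=tri([(T,*f(*t2)),(S,*g(*s2))]); m=(a+b)/2; H,o=WL[n]; d=(m[:2]-H)@o
    print(n,m.round(3),"along",((m[:2]-H)@[-o[1],o[0]]).round(3),"a",round(np.arctan2(m[2],d),2),"r",round(np.hypot(m[2],d),3))
for n in WL:
  for fl in(True,False):
    print(n,fl,[(a,[d for d in range(0,61,10) if all(env.ik(*wp(n,a,r_(d),gap=gp,flip=fl)) is not None for gp in(0,.03))]) for a in(.5,.7,1.,1.3,1.58)])
E
```

```text
far [0.694 0.165 0.069] along -0.005 a 0.73 r 0.104
near [0.399 0.207 0.056] along -0.002 a 0.59 r 0.1
end [0.57  0.354 0.058] along -0.0 a 0.63 r 0.098
near True [(0.5, [0, 10, 40, 50, 60]), (0.7, [0, 10, 40, 50, 60]), (1.0, [0, 10, 20, 50, 60]), (1.3, [0, 10, 20, 50, 60]), (1.58, [0, 10, 20, 50, 60])]
near False [(0.5, [0, 10, 40, 50, 60]), (0.7, [0, 10, 40, 50, 60]), (1.0, [0, 10, 20, 50, 60]), (1.3, [0, 10, 20, 50, 60]), (1.58, [0, 10, 20, 50, 60])]
far True [(0.5, [0, 10, 20]), (0.7, [0, 10, 20]), (1.0, [0, 10, 20, 30]), (1.3, [0, 10, 20, 30, 40]), (1.58, [0, 10, 20, 30, 40, 50])]
far False [(0.5, [0, 10, 20]), (0.7, [0, 10, 20]), (1.0, [0, 10, 20, 30]), (1.3, [0, 10, 20, 30, 40]), (1.58, [0, 10, 20, 30, 40, 50])]
end True [(0.5, [0, 10, 20, 30, 40, 50, 60]), (0.7, [0, 10, 20, 30, 40, 50, 60]), (1.0, [0, 10, 20, 30, 40, 50, 60]), (1.3, [0, 10, 20, 30, 40, 50, 60]), (1.58, [0, 10, 20, 30, 40, 50, 60])]
end False [(0.5, [0, 10, 20, 30, 40, 50, 60]), (0.7, [0, 10, 20, 30, 40, 50, 60]), (1.0, [0, 10, 20, 30, 40, 50, 60]), (1.3, [0, 10, 20, 30, 40, 50, 60]), (1.58, [0, 10, 20, 30, 40, 50, 60])]
```

```bash
cat >> wl.py <<'E'
def raise_wall(n,a0,th,flip=True,al=0):
    th=r_(th); k=dict(flip=flip,al=al); s=env.read_state(); env.servo_line(s["tcp_pos"]+np.array([0,0,max(0,.26-s["tcp_pos"][2])]),speed=.3)
    p,o=wp(n,a0,th,gap=.04,**k); q=p.copy(); q[2]=.22; env.goto(q,o); env.command_gripper(0.)
    env.servo_line(p,o,speed=.2)
    print(n,"touch",env.servo_line(wp(n,a0,th,gap=-.002,**k)[0],o,speed=.05,guard=2.5)); st()
    for a in np.r_[np.arange(a0+.1,1.5,.1),1.54,1.58,1.61]:
        g=env.servo_line(wp(n,a,th,gap=-.003,**k)[0],o,speed=.09 if a<1.5 else .04,guard=14)
        if g: print("guard at",round(a,2)); st(); break
    f=env.read_state()["ft_force"]; print("F",np.round(f,1)); p=env.read_state()["tcp_pos"]; oo=np.r_[WL[n][1],0]
    env.servo_line(p+.04*oo,o,speed=.1); env.servo_line(p+.05*oo+[0,0,.18],o,speed=.3); st()
E
python3 - <<'E'
from wl import *
raise_wall("near",.55,10)
T=cam("top"); S=cam("scene"); save(S,"w1.png")
E
```

```text
near touch False
 t 81.9 w 0.0005 F [ 0.8 -0.1 -0.6] tcp [0.3874 0.2066 0.0236]
guard at 1.54
 t 84.6 w 0.0003 F [-2.6  1.   2.2] tcp [0.4681 0.1964 0.0723]
F [-2.6  1.   2.2]
 t 85.9 w 0.0004 F [-0.2 -0.1 -1.1] tcp [0.4181 0.202  0.2511]
```

View pics/w1.png

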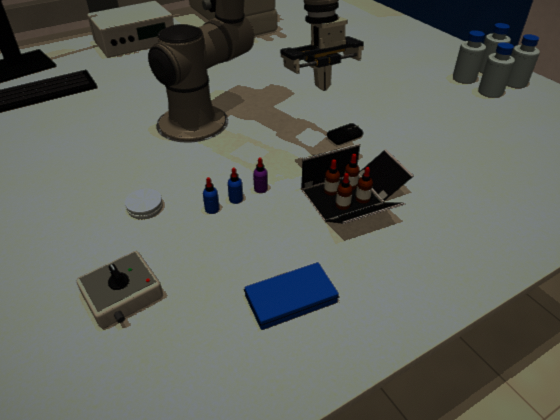

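The near wall now stands up, with its edge from (302,158) to (358,147). The lamp box has been knocked aside, from knob (100,275) to about (118,280), so I will re-measure it later. Next are the far and end walls.

```bash
python3 - <<'E'
from wl import *
raise_wall("end",.58,30)
raise_wall("far",.68,16)
q=np.array(env.read_state()["joint_positions"]); q[0]=-.5; q[1]-=.3; env.goto_joints(q)
T=cam("top"); S=cam("scene"); pickle.dump((T,S),open("w2.pkl","wb")); st()
a=cv2.resize(T["frame"][120:290,100:270],(400,400),interpolation=cv2.INTER_CUBIC); b=cv2.resize(S["frame"][130:250,280:400],(400,400),interpolation=cv2.INTER_CUBIC)
cv2.imwrite("pics/w2.png",np.hstack([a,b])[:,:,::-1]); c=cv2.resize(T["frame"][160:260,380:500],(400,333),interpolation=cv2.INTER_CUBIC); d=cv2.resize(S["frame"][240:330,60:180],(400,300),interpolation=cv2.INTER_CUBIC); cv2.imwrite("pics/k2.png",np.hstack([c[:300],d])[:,:,::-1])
E
```

```text
end touch False
 t 92.4 w 0.0004 F [ 0.  -0.3 -0.3] tcp [0.5694 0.3569 0.0263]
guard at 1.48
 t 94.8 w 0.0008 F [0.7 7.5 1. ] tcp [0.5608 0.2845 0.0727]
F [0.7 7.5 1. ]
 t 96.1 w 0.0003 F [ 0.2  0.3 -0.5] tcp [0.5664 0.3335 0.2512]Traceback (most recent call last):
  File "<stdin>", line 3, in <module>
  File "wl.py", line 11, in raise_wall
    p,o=wp(n,a0,th,gap=.04,**k); q=p.copy(); q[2]=.22; env.goto(q,o); env.command_gripper(0.)
                                                       ~~~~~~~~^^^^^
bench.MotionError: the arm cannot take that pose within its joint ranges
```

```bash
python3 - <<'E'
from wl import *
for d in(4,8,12,16):
  for g in(.02,.03):
    p,o=wp("far",.68,r_(d),gap=g); print(d,g,[z for z in(.03,.06,.09,.12,.15,.18,.22) if env.ik(np.r_[p[:2],z],o) is not None],p.round(3))
  print("   ret",[(u,env.ik(wp("far",1.55,r_(d),gap=.05)[0]+[0,0,u],o) is not None) for u in(0,.1,.18)])
E
```

```text
4 0.02 [0.03, 0.06, 0.09, 0.12, 0.15, 0.18, 0.22] [0.728 0.166 0.034]
4 0.03 [0.03, 0.06, 0.09, 0.12, 0.15, 0.18, 0.22] [0.738 0.165 0.033]
   ret [(0, True), (0.1, True), (0.18, True)]
8 0.02 [0.03, 0.06, 0.09, 0.12, 0.15, 0.18, 0.22] [0.726 0.166 0.032]
8 0.03 [0.03, 0.06, 0.09, 0.12, 0.15, 0.18, 0.22] [0.736 0.165 0.031]
   ret [(0, True), (0.1, True), (0.18, True)]
12 0.02 [0.03, 0.06, 0.09, 0.12, 0.15, 0.18, 0.22] [0.724 0.166 0.03 ]
12 0.03 [0.03, 0.06, 0.09, 0.12, 0.15, 0.18, 0.22] [0.733 0.165 0.028]
   ret [(0, True), (0.1, True), (0.18, True)]
16 0.02 [0.03, 0.06, 0.09, 0.12, 0.15, 0.18, 0.22] [0.721 0.167 0.028]
16 0.03 [0.03, 0.06, 0.09, 0.12, 0.15, 0.18, 0.22] [0.731 0.166 0.026]
   ret [(0, True), (0.1, True), (0.18, True)]
```

```bash
sed -i 's/gap=.04,\*\*k/gap=.03,**k/' wl.py; python3 - <<'E'
from wl import *
raise_wall("far",.68,12)
q=np.array(env.read_state()["joint_positions"]); q[0]=-.5; q[1]-=.3; env.goto_joints(q)
T=cam("top"); S=cam("scene"); pickle.dump((T,S),open("w2.pkl","wb")); st()
a=cv2.resize(T["frame"][120:290,100:270],(400,400),interpolation=cv2.INTER_CUBIC); b=cv2.resize(S["frame"][130:250,280:400],(400,400),interpolation=cv2.INTER_CUBIC)
c=cv2.resize(T["frame"][160:260,380:500],(400,333),interpolation=cv2.INTER_CUBIC)[:200]; c=cv2.resize(T["frame"][175:235,390:510],(400,200),interpolation=cv2.INTER_CUBIC); d=cv2.resize(S["frame"][245:325,60:180][:60],(400,200),interpolation=cv2.INTER_CUBIC); cv2.imwrite("pics/w2.png",np.vstack([np.hstack([a,b]),np.hstack([c,d])])[:,:,::-1])
E
```

```text
far touch False
 t 99.8 w 0.0002 F [ 0.  -0.1 -0.1] tcp [0.7025 0.1689 0.0349]
guard at 1.58
 t 102.5 w 0.0006 F [ 3.6 -0.4  0.1] tcp [0.6257 0.1781 0.0735]
F [ 3.6 -0.4  0.1]
 t 103.8 w 0.0005 F [-0.4  0.3 -1.5] tcp [0.6746 0.1722 0.252 ]
 t 105.6 w 0.0007 F [-0.9  0.2 -0.3] tcp [ 0.6157 -0.2303  0.4537]
```

View pics/w2.png

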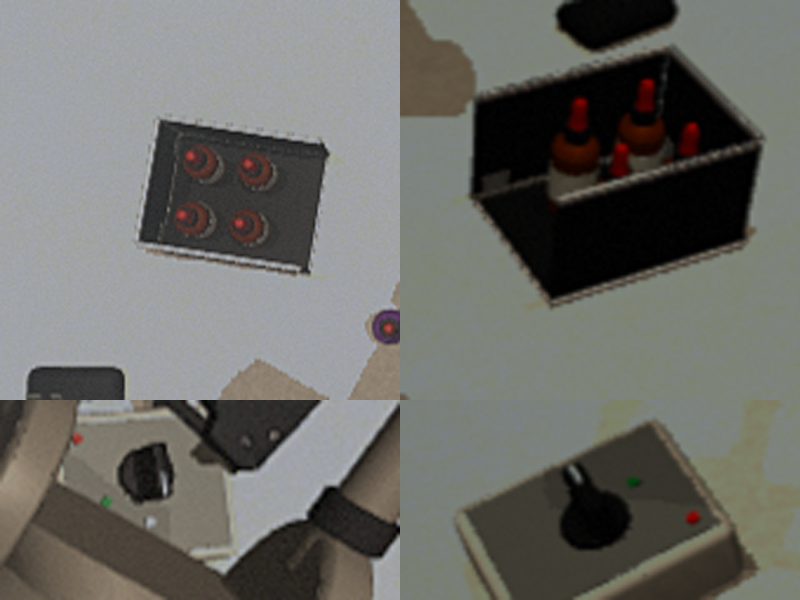

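```bash
python3 - <<'E'
from wl import *
T,S=pickle.load(open("w2.pkl","rb"))
f=lambda x,y:(x*.425+100,y*.425+120); g=lambda x,y:((x-400)*.3+280,y*.3+130)
for n,t,s in[("nearend",(137,243),(673,50)),("nearopen",(309,272),(475,100)),("farend",(160,120),(763,140)),("faropen",(327,150),(555,199))]:
    p=tri([(T,*f(*t)),(S,*g(*s))]); print(n,p.round(3),inscr(p))
# move arm clear of lamp
q=np.array(env.read_state()["joint_positions"]); q[0]=.7; env.goto_joints(q)
T=cam("top");S=cam("scene"); pickle.dump((T,S),open("k.pkl","wb"))
a=cv2.resize(T["frame"][170:250,395:495],None,fx=4,fy=4,interpolation=cv2.INTER_CUBIC); b=cv2.resize(S["frame"][245:325,70:170],None,fx=4,fy=4,interpolation=cv2.INTER_CUBIC)
cv2.imwrite("pics/k.png",np.hstack([a,b])[:,:,::-1]); st()
E
```

```text
nearend [0.495 0.282 0.099] [-0.0648  0.0878]
nearopen [0.47  0.106 0.102] [-0.0693 -0.0902]
farend [0.624 0.263 0.102] [0.0653 0.0837]
faropen [0.597 0.09  0.101] [ 0.0591 -0.0908]
 t 108.3 w 0.0 F [-0.6 -0.7  0.1] tcp [0.4393 0.4891 0.4536]
```

View pics/k.png

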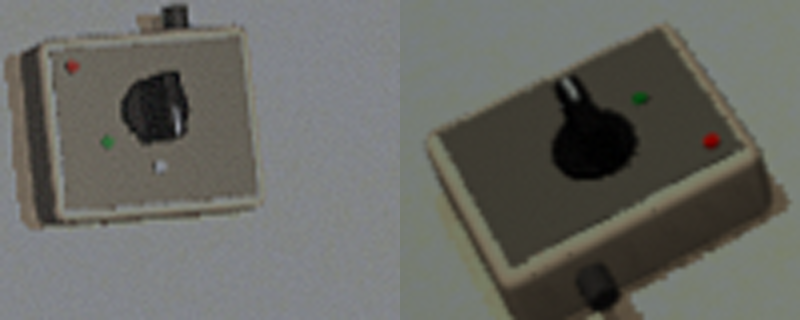

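```bash
python3 - <<'E'
from wl import *
T,S=pickle.load(open("k.pkl","rb"))
f=lambda x,y:(x/4+395,y/4+170); g=lambda x,y:((x-400)/4+70,y/4+245)
G=tri([(T,*f(107,142)),(S,*g(641,98))]); Rd=tri([(T,*f(72,67)),(S,*g(711,141))]); Wd=atz(T,*f(160,167),G[2])
print(G,Rd,Wd,np.linalg.norm(G-Wd)); v=(G-Wd)[:2]
for sg in(1,-1): 
    A=Wd[:2]+np.array([[np.cos(sg*1.0472),-np.sin(sg*1.0472)],[np.sin(sg*1.0472),np.cos(sg*1.0472)]])@v; print("axis",A,"ptr dir",np.degrees(np.arctan2(*(Wd[:2]-A)[::-1])),proj(T,[*A,.092]),proj(S,[*A,.092]),proj(S,[*A,.055]))
print("box ctr",np.mean([atz(T,*f(*q),.054) for q in[(42,42),(245,30),(260,205),(60,222)]],0), "corners",[atz(T,*f(*q),.054)[:2].round(3) for q in[(42,42),(245,30),(260,205),(60,222)]])
print("bar top ends", [atz(T,*f(*q),.092)[:2].round(4) for q in[(160,72),(180,72),(186,134),(166,134)]])
E
```

```text
[ 0.55387752 -0.37852439  0.05700282] [ 0.60171793 -0.35656582  0.05777178] [ 0.53800692 -0.4136437   0.05700282] 0.03853882674329902
axis [ 0.51552794 -0.38233976] ptr dir -54.31832150769732 [427.63396326 219.4146236 ] [118.69381063 247.34453159] [122.50786342 259.10202298]
axis [ 0.57635644 -0.40982848] ptr dir -174.31860211989684 [438.3319158  195.26219296] [114.43323251 271.67592193] [118.54975686 283.4262497 ]
box ctr [ 0.5657446  -0.40978528  0.054     ] corners [array([ 0.618, -0.339]), array([ 0.628, -0.471]), array([ 0.515, -0.479]), array([ 0.502, -0.35 ])]
bar top ends [array([ 0.5945, -0.4017]), array([ 0.5947, -0.4143]), array([ 0.5559, -0.4175]), array([ 0.5556, -0.405 ])]
```

Walls: all edges are above their hinges (upright). The knob axis from the dots, (0.576,-0.410), agrees with the bar's centre and the pointer direction of about -174.5°, towards the white dot, so it is off. Now I turn it.

```bash
python3 - <<'E'
from wl import *
A=np.array([.576,-.4098]); y0=r_(-174.7+90)
c=[]
for y in(y0,y0+np.pi):
    qs=[env.ik([*A,.063],down(y-t)) for t in(0,.5,1.1)]
    if all(q is not None for q in qs): print(np.degrees(y),[q.round(2)[5] for q in qs]); c.append((max(abs(q[5]) for q in qs),y))
y=min(c)[1]
env.goto([*A,.22],down(y)); env.command_gripper(.05)
print(env.servo_line([*A,.12],speed=.2),env.servo_line([*A,.063],speed=.06,guard=6)); st("down")
env.command_gripper(0.); st("grip")
for t in np.arange(.15,1.06,.15):
    env.goto([*A,.063],down(y-t)); s=env.read_state(); print(round(t,2),round(s["width"],4),np.round(s["ft_force"],1),np.round(s["wrist_torque"],2))
env.pause(.4); env.command_gripper(.05); env.servo_line([*A,.2],speed=.15)
q=np.array(env.read_state()["joint_positions"]); q[0]=.6; env.goto_joints(q); env.pause(.2); st()
T=cam("top");S=cam("scene"); pickle.dump((T,S),open("k3.pkl","wb"))
a=cv2.resize(T["frame"][170:250,395:495],None,fx=4,fy=4,interpolation=cv2.INTER_CUBIC); b=cv2.resize(S["frame"][245:325,70:170],None,fx=4,fy=4,interpolation=cv2.INTER_CUBIC)
c=cv2.resize(S["frame"][130:210,290:390],None,fx=4,fy=3,interpolation=cv2.INTER_CUBIC); d=cv2.resize(T["frame"][160:240,140:240],None,fx=4,fy=3,interpolation=cv2.INTER_CUBIC)
cv2.imwrite("pics/k3.png",np.vstack([np.hstack([a,b]),np.hstack([d,c])])[:,:,::-1])
E
```

```text
-84.69999999999999 [np.float64(0.75), np.float64(1.25), np.float64(1.85)]
95.30000000000001 [np.float64(-2.39), np.float64(-1.89), np.float64(-1.29)]
False False
down t 114.2 w 0.0498 F [ 0.   0.1 -0.6] tcp [ 0.5763 -0.41    0.0636]
grip t 114.9 w 0.0125 F [-1.8  5.6  4.2] tcp [ 0.5761 -0.4084  0.0633]
0.15 0.0132 [-1.6  5.6  5.6] [0.7  0.36 0.04]
0.3 0.0125 [-1.6  4.8  5. ] [0.58 0.33 0.05]
0.45 0.0126 [-1.8  5.9  5.6] [0.6  0.44 0.02]
0.6 0.0131 [-2.9  4.3  5.3] [ 0.57  0.47 -0.03]
0.75 0.0127 [-1.9  4.2  5.4] [ 0.47  0.48 -0.11]
0.9 0.0129 [-3.   4.5  5.3] [ 0.44  0.58 -0.09]
1.05 0.0123 [-4.2  3.2  5.2] [ 0.46  0.57 -0.11]
 t 122.3 w 0.05 F [-0.9 -0.4  0.5] tcp [0.5368 0.4592 0.1987]
```

View pics/k3.png

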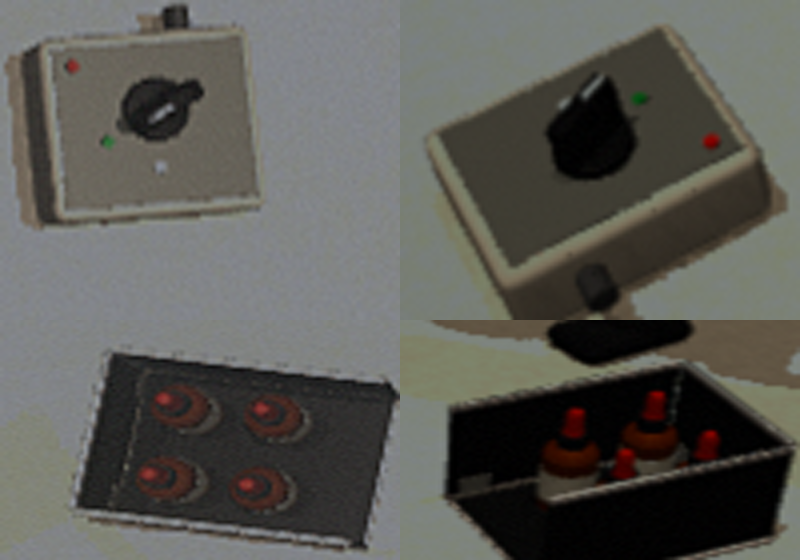

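The switch bar now points at the green dot (crop 107,142), the box hasn't moved, and the bottles and walls are as I left them. Handing in.

```bash
python3 -c "
from bench import env
print(env.job_done())"
```

```text
the job is handed in; nothing more can be done
None
```

I handed the job in at about 122 s of the 200 s: all four amber bottles stand on the screen floor, its three walls are upright and the lamp switch is on; no verdict came back, and each bottle was dragged along the bench gripped low on its glass before the final push in.

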